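# Set out the loaves by length on the display rack

### The job

Set out the four loaves from the baking sheet on the display rack in order of length: the longest on the paper slip next to the price card, then each shorter one on the next slip, down to the shortest beside the white dish. Lay each loaf right way up, centred on its own slip and pointing along it. Leave the jam jar where it stands.

Things in the scene. Friction and masses are not known exactly. Their poses are not given: they have to be found in the camera images.
- loaf_150: The longest of four brown crusty loaves alike but for length: stiff round stick 150 mm long, 40 wide, 41 high, about 81 g, flat 28 mm wide underside, pale cuts on top. Starts right way up in the aluminium baking sheet (300 x 380 mm, floor 3 mm above the counter, rim 13 mm high). Origin: centre of its underside; x along its length, z up.
- loaf_124: The second longest of four brown crusty loaves alike but for length: stiff round stick 124 mm long, 40 wide, 41 high, about 67 g, flat 28 mm wide underside, pale cuts on top. Starts right way up in the aluminium baking sheet (300 x 380 mm, floor 3 mm above the counter, rim 13 mm high). Origin: centre of its underside; x along its length, z up.
- loaf_98: The third longest of four brown crusty loaves alike but for length: stiff round stick 98 mm long, 40 wide, 41 high, about 53 g, flat 28 mm wide underside, pale cuts on top. Starts right way up in the aluminium baking sheet (300 x 380 mm, floor 3 mm above the counter, rim 13 mm high). Origin: centre of its underside; x along its length, z up.
- loaf_72: The shortest of four brown crusty loaves alike but for length: stiff round stick 72 mm long, 40 wide, 41 high, about 39 g, flat 28 mm wide underside, pale cuts on top. Starts right way up in the aluminium baking sheet (300 x 380 mm, floor 3 mm above the counter, rim 13 mm high). Origin: centre of its underside; x along its length, z up.
- slip_a: One of four equal white paper slips, 165 x 52 mm, fixed flat on the dark grey wire-topped display rack (220 x 456 mm, top 10 mm above the counter). They lie parallel, side by side in a row, about 88 mm apart; the letters do not give their order in the row. Origin: centre of the slip, on the rack's top; x along its 165 mm, y along the row, z up.
- slip_b: One of four equal white paper slips, 165 x 52 mm, fixed flat on the dark grey wire-topped display rack (220 x 456 mm, top 10 mm above the counter). They lie parallel, side by side in a row, about 88 mm apart; the letters do not give their order in the row. Origin: centre of the slip, on the rack's top; x along its 165 mm, y along the row, z up.
- slip_c: One of four equal white paper slips, 165 x 52 mm, fixed flat on the dark grey wire-topped display rack (220 x 456 mm, top 10 mm above the counter). They lie parallel, side by side in a row, about 88 mm apart; the letters do not give their order in the row. Origin: centre of the slip, on the rack's top; x along its 165 mm, y along the row, z up.
- slip_d: One of four equal white paper slips, 165 x 52 mm, fixed flat on the dark grey wire-topped display rack (220 x 456 mm, top 10 mm above the counter). They lie parallel, side by side in a row, about 88 mm apart; the letters do not give their order in the row. Origin: centre of the slip, on the rack's top; x along its 165 mm, y along the row, z up.
- price_card: Cream price card in a brass foot, leaning back, 52 mm wide, 51 high, fixed on the rack at one end (either) of the row of slips, 60 mm to the far side of the row's middle line. The next slip is about 90 mm away centre to centre, the others 170, 250, 335. A white dish, 50 mm across and 22 high, is fixed likewise at the other end. Origin: centre of the foot's underside, z up.
- jam_jar: Bystander: amber glass jar with a steel lid, 62 mm across, 85 mm high, standing loose on the counter beyond the work. Origin: centre of its underside; z up.

How it is judged:
By the outcome, as a careful person would: the job done as asked, in the order asked, and still so for the second after the job is handed in, with the robot touching nothing.
It also fails if it takes over 109 s, if anything falls off the work surface, if the arm or the gripper's body presses on something with over 40 N, if the wrist force passes 120 N, or if a joint passes its speed limit or range.

### The arm

A 6-joint arm with a two-finger parallel gripper is mounted at the origin on the work surface. World frame = base frame: x ahead of the robot, y to its left, z up, the work surface at z = 0. Lengths are in m, angles in rad, forces in N, time in s.
With the tool pointing down it reaches from about 0.325 to 0.9 m from the base axis. Payload 6.1 kg.
Tool frame: the origin (TCP) lies between the finger pads; the fingertips stand 22 mm ahead of it and the grasp point (between the pads) lies 3 mm ahead of it (arm.tip_extent is the distance from the TCP to the fingertips, in m); z points along the fingers, y is the line along which they close (so a half turn about z gives the same grasp; the last joint's range is limited). The gripper opens to 85 mm and grips with 20 to 120 N. Pads are 22 mm wide; open, the fingers measure 114 mm over their backs; the gripper's body (76 mm by 85 mm) begins 54 mm behind the grasp point. The pads swing forward as they close: fully open they stand 13 mm farther back than shut.
Start: joints at [-1.272, 0.22, 1.526, -0, 1.395, -0.126], TCP at [0.258, -0.569, 0.253] pointing down, gripper open.
Joint ranges: [-2.98, 2.98], [-0.91, 2.08], [0.09, 2.57], [-1.24, 4.39], [0.2, 2.65], [-2.68, 2.68]. Speed limits (rad/s): [2.57, 2.57, 3.01, 3.14, 3.14, 3.14].

### API

Orientations are given as a unit quaternion [w, x, y, z].
In Python, from cell import arm, vision, effector, observe gives the robot as it stands (arm), with the cameras (vision), the gripper (effector) and the readings as plain functions. Calls block until the motion is done:
- arm.movep(position, orientation): joint-space move of the TCP to a pose.
- arm.move_l(position, rate=0.15, rotation=None, max_force=None): straight line of the TCP; rotation=None keeps the orientation; rate is the mean speed in m/s. With max_force (N) it stops when the force on the tool has changed by that much, and returns True; else False.
- arm.set_joints(angles): joint-space move.
- effector.release() and effector.grab(): open the fingers fully, or close them until they stop; the grip force is fixed at half the most.
- arm.pause(seconds).
- arm.inverse_kinematics(position, orientation): joint angles nearest the present ones, or None.
- observe(): the state.
- vision.get_image(name): name is "scene" or "top"; returns a dict with "frame" (400x640x3 uint8, blue, green, red), "range_z" (400x640 float32, m along the optical axis (not along the pixel's ray), 0 where there is no reading), "camera_matrix" (3x3 intrinsics, pixels), "position" and "attitude" of the camera in the world. Camera axes: x right, y up, looking along -z (the intrinsics and any distortion apply to the point x, -y, -z); pixel columns grow to the right and rows downward; lengths in m; the calibration is good to about 2 mm. A picture is of the moment at which its call begins.
A pose or a line that the arm cannot do raises arm.MotionError and nothing moves.
- arm.job_done(): hands the job in; it is judged then, once.
The state is a dict: "t": time; "q": joint angles; "joint_velocities": joint speeds; "effort": joint torques, N m; "tool_pos": TCP position; "tool_rot": TCP orientation; "wrist_force": force on the tool from outside, world axes, zero at the start; "wrist_torque": the same for the moment, N m; "finger_gap": opening from 0.0 (shut) to 1.0 (fully open); "grip_force": force on a finger pad.
Only numpy, scipy, OpenCV 4.12 (cv2) and the standard library are available. Lean on these libraries where they do the work, as an engineer would, in place of code of your own. Each camera call takes 0.05 s, during which the arm holds its last target. There are 200 camera calls.

## Working session

There is one attempt and no reset: what is moved stays moved. The work goes in short steps, each a Python script; the robot and the scene stay as the last script left them, time stands still between calls to the robot, and variables do not carry over. Pictures are saved under pics/ and viewed, at most 14 in all, crops included, and the job is handed in when it is done.

```bash
mkdir -p pics
cat > h.py <<'E'
import numpy as np, cv2
from cell import arm, vision, effector, observe
from scipy.spatial.transform import Rotation as R
def rot(q): q=np.array(q,float); return R.from_quat(q[[1,2,3,0]]).as_matrix() if q.size==4 else q
def cloud(im):
    K=im["camera_matrix"]; z=im["range_z"]; h,w=z.shape
    u,v=np.meshgrid(np.arange(w),np.arange(h))
    P=np.stack([(u-K[0,2])/K[0,0]*z,-(v-K[1,2])/K[1,1]*z,-z],-1)
    return P@rot(im["attitude"]).T+np.array(im["position"])
def ray(im,uv,zp):
    K=im["camera_matrix"]; uv=np.atleast_2d(uv)
    d=np.stack([(uv[:,0]-K[0,2])/K[0,0],-(uv[:,1]-K[1,2])/K[1,1],-np.ones(len(uv))],-1)@rot(im["attitude"]).T
    p=np.array(im["position"]); return p+d*((zp-p[2])/d[:,2])[:,None]
E
python3 - <<'E'
from h import *
for n in("scene","top"):
    im=vision.get_image(n); cv2.imwrite(f"pics/{n}0.png",im["frame"]); print(n,{k:v for k,v in im.items() if k not in("frame","range_z")},(im["range_z"]>0).mean())
    np.savez(f"pics/{n}0.npz",**im)
o=observe();print(o)
E
```

```text
scene {'camera_matrix': array([[362.17123741,   0.        , 320.00673747],
       [  0.        , 362.17123741, 197.36164587],
       [  0.        ,   0.        ,   1.        ]]), 'position': array([1.24593282, 0.48910173, 0.6677268 ]), 'attitude': array([0.39143289, 0.18874429, 0.39705108, 0.80839738])} 0.99602734375
top {'camera_matrix': array([[416.96865034,   0.        , 316.29428489],
       [  0.        , 416.96865034, 199.70916167],
       [  0.        ,   0.        ,   1.        ]]), 'position': array([0.37624798, 0.01677797, 1.13480953]), 'attitude': array([ 0.71116884,  0.06512028, -0.07018822, -0.69647099])} 0.9960390625
{'t': 0.1, 'q': array([-1.27210426e+00,  2.21138188e-01,  1.52751046e+00, -3.16143092e-05,
        1.39470396e+00, -1.26115474e-01]), 'joint_velocities': array([-0.00022287, -0.00292757, -0.00433905,  0.00067746,  0.00118404,
       -0.00091271]), 'effort': array([ 2.00829505e-03, -4.98243427e+01, -3.90546942e+01, -1.68815418e-04,
        5.65622744e-03, -3.79747485e-05]), 'tool_pos': array([ 0.25741739, -0.56896378,  0.25230694]), 'tool_rot': array([-8.75363214e-04,  9.77526035e-01,  2.10812895e-01, -9.13400009e-05]), 'wrist_force': array([ 0.03184798,  0.44170778, -0.23036983]), 'wrist_torque': array([-0.01567801,  0.04942169, -0.03911036]), 'grip_force': 0.0, 'finger_gap': 0.9958764121768476}
```

View pics/scene0.png

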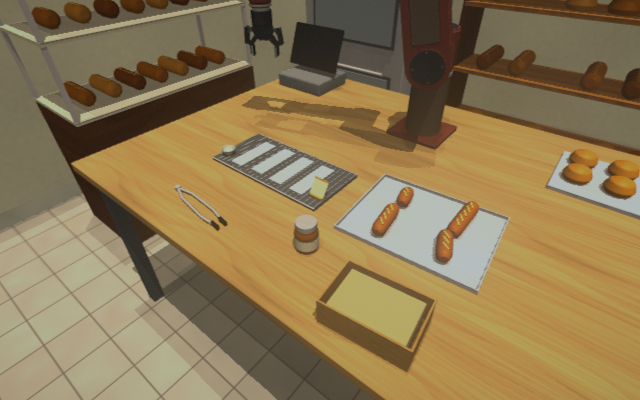

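View pics/top0.png

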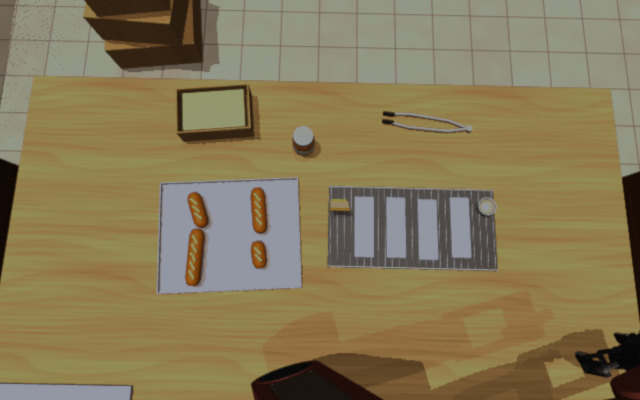

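The top view shows the rack on the right, with the card at about (340,205), the dish at (487,206) and the slips at columns 364, 396, 428 and 460. The tray on the left holds the loaves: 98 at (198,209), 124 at (259,210), 150 at (195,257) and 72 at (259,254). The jar is at (303,140). The scene view shows the same layout.

```bash
cat > m.py <<'E'
from h import *
def masks(im):
    hsv=cv2.cvtColor(im["frame"],cv2.COLOR_BGR2HSV); C=cloud(im)
    roi=(C[...,0]>.3)&(C[...,0]<.8)&(abs(C[...,1])<.6)&(C[...,2]<.06)&(C[...,2]>-.01)
    h,s,v=cv2.split(hsv); return C,roi,h,s,v
def blobs(m,lo,hi):
    n,L,st,c=cv2.connectedComponentsWithStats(m.astype(np.uint8)); return [L==i for i in range(1,n) if lo<st[i,4]<hi]
def rect(im,b,zp):
    cs,_=cv2.findContours(b.astype(np.uint8),cv2.RETR_EXTERNAL,cv2.CHAIN_APPROX_NONE)
    c=max(cs,key=cv2.contourArea)[:,0].astype(float)
    P=ray(im,c,zp)[:,:2]; (cx,cy),(w,h),a=cv2.minAreaRect((P*1000).astype(np.float32))
    if w<h: w,h,a=h,w,a+90
    return np.array([cx,cy,w,h,(a+90)%180-90])
def loaves(im):
    C,roi,h,s,v=masks(im); out=[]
    m=roi&(C[...,2]>.016)&(s>110)&(h<22)&(C[...,2]<.06)
    for b in blobs(m,100,4000):
        r=rect(im,b,.024); out.append((r,np.percentile(C[...,2][b],97)*1000))
    return out
def slips(im,zp=.010):
    C,roi,h,s,v=masks(im); out=[]
    m=roi&(C[...,2]<.02)&(v>130)&(s<60)
    m=cv2.morphologyEx(m.astype(np.uint8),cv2.MORPH_OPEN,np.ones((3,3),np.uint8))
    for b in blobs(m,300,3000):
        r=rect(im,b,zp)
        if 120<r[2]<200: out.append((r,np.median(C[...,2][b])*1000))
    return out
E
python3 - <<'E'
from m import *
np.set_printoptions(precision=1,suppress=True)
for n in("scene","top"):
    im=dict(np.load(f"pics/{n}0.npz")); C=cloud(im)
    print(n)
    for r,z in loaves(im): print("loaf",r,z)
    for r,z in slips(im): print("slip",r,z)
    if n=="top":
        for u,v in((340,207),(487,206),(303,135),(180,200),(230,240),(230,182),(310,240),(345,230)): print((u,v),C[v,u]*1000)
E
```

```text
scene
loaf [441.4 160.7  95.1  36.8  13. ] 46.02578429541809
loaf [479.3 327.5 270.6  53.    3. ] 45.995575278880644
loaf [559.9 165.8 144.   39.1   7.5] 45.916588642498866
loaf [745.4  42.5  63.2  51.5 -46.4] 59.684062188476354
loaf [772.6 284.7 201.4  60.3 -86.5] 59.800869126024445
slip [ 528.8 -384.8  171.3   54.5   -0.2] 12.018247742566214
slip [ 519.9 -296.9  169.2   57.3   -0.4] 11.970270364952462
slip [ 524.6 -208.8  169.    53.1    0. ] 12.047403640191467
slip [ 523.8 -121.2  167.7   53.3   -0.1] 12.08060624974705
top
loaf [772.6 297.3 209.6  33.1 -79.7] 58.825768196688784
loaf [560.8 166.4 122.5  37.2   7.2] 44.203965100489924
loaf [558.3 330.8  98.2  37.8  20.2] 44.85688464983864
loaf [432.  329.  147.1  39.   -1.4] 44.603469706263134
loaf [442.1 161.2  69.8  36.9  10. ] 44.42541494678834
slip [ 524.4 -120.5  162.3   49.6    0.1] 9.618949309073033
slip [ 524.8 -206.5  164.5   50.6    0.4] 9.742720527387894
slip [ 528.4 -382.   164.8   51.1   -0. ] 9.803824836202457
slip [ 521.1 -293.1  164.7   51.1   -0.1] 9.846303928189082
(340, 207) [567.9 -51.7  53.6]
(487, 206) [ 585.9 -455.9   17. ]
(303, 135) [753.6  49.9  84.7]
(180, 200) [587.7 387.8  -1.2]
(230, 240) [479.7 242.4   2.7]
(230, 182) [641.5 252.5   0.2]
(310, 240) [484.7  25.7  -2.3]
(345, 230) [512.7 -68.7   8.9]
```

Both views agree, and the sizes match the text. I'll place the longest loaf first, then check it.

```bash
cat > mv.py <<'E'
from m import *
def q(psi): return np.array([0,np.cos(psi/2),np.sin(psi/2),0])
def best(p,deg):
    c=[]
    for k in(-180,0,180):
        o=q(np.radians(deg+k)); j=arm.inverse_kinematics(p,o)
        if j is not None: c.append((abs(j[5]),k,o))
    return min(c,key=lambda t:t[0])[2]
def pick(x,y,deg,zt=.028,up=.13):
    o=best([x,y,up],deg); arm.movep([x,y,up],o)
    print("hit",arm.move_l([x,y,zt],rate=.15,max_force=20)); effector.grab()
    s=observe(); print("grip",s["finger_gap"],s["grip_force"],s["tool_pos"]); arm.move_l([x,y,.15],rate=.25)
def place(x,y,deg,zt=.038,up=.15):
    o=best([x,y,up],deg); arm.movep([x,y,up],o)
    arm.move_l([x,y,zt+.012],rate=.2); print("hit",arm.move_l([x,y,zt-.004],rate=.03,max_force=4),observe()["tool_pos"])
    effector.release(); arm.move_l([x,y,.15],rate=.2)
def look():
    for n in("scene","top"):
        im=vision.get_image(n); np.savez(f"pics/{n}.npz",**im); cv2.imwrite(f"pics/{n}_last.png",im["frame"])
        print(n); [print(" loaf",r,z) for r,z in loaves(im)]
    print(observe()["t"])
np.set_printoptions(precision=4,suppress=True)
E
python3 - <<'E'
from mv import *
pick(.432,.329,-1.4); print(observe()["t"],observe()["finger_gap"])
place(.524,-.1208,0); print(observe()["t"])
look()
E
```

```text
hit False
grip 0.44944564693303757 60.1706662774086 [0.4327 0.3294 0.0292]
5.3 0.449139628673692
hit True [ 0.5243 -0.1209  0.0362]
9.625
scene
 loaf [ 509.545  -114.9936  174.2773   82.6313    1.1049] 54.56387704508352
 loaf [440.791  160.4819  93.8892  36.5994  11.6219] 46.12320271927639
 loaf [559.8984 165.82   143.9678  39.0961   7.4539] 46.327160380208326
 loaf [746.712   43.6016  63.4412  55.0135 -46.4074] 59.77299386040613
 loaf [558.9562 331.2483 114.9799  35.8873  18.8668] 45.12462309875849
 loaf [761.9631 283.6642 203.1404  60.2577  87.3088] 59.73576168701515
top
 loaf [772.8975 296.7265 210.7479  33.0832 -79.7708] 59.13073412967536
 loaf [560.7964 166.3768 122.4202  37.0463   6.8505] 44.77257257919364
 loaf [558.3636 330.557   98.1137  37.4652  19.8531] 44.21000580374636
 loaf [ 486.8068 -123.8481   82.7729   37.5405    0.028 ] 52.170888012951785
 loaf [442.1438 161.209   69.674   37.2513   8.8302] 44.08275543392182
9.725
```

Run:
```python
from mv import *
pick(.5605,.1662,7.2)
im=vision.get_image("top"); cv2.imwrite("pics/t1.png",cv2.resize(im["frame"][170:290,310:510],None,fx=4,fy=4,interpolation=cv2.INTER_CUBIC))
print([ (r,z) for r,z in loaves(im) if r[1]<0])
im=vision.get_image("scene"); cv2.imwrite("pics/s1.png",cv2.resize(im["frame"][120:220,200:370],None,fx=4,fy=4,interpolation=cv2.INTER_CUBIC))
print(observe()["t"])
```

```text
hit False
grip 0.44951549366636967 60.605950355529785 [0.5614 0.1663 0.0292]
[(array([ 519.7631, -123.9972,  148.6854,   37.8709,    0.028 ]), np.float64(51.400395910996046))]
14.1333
```

View pics/t1.png

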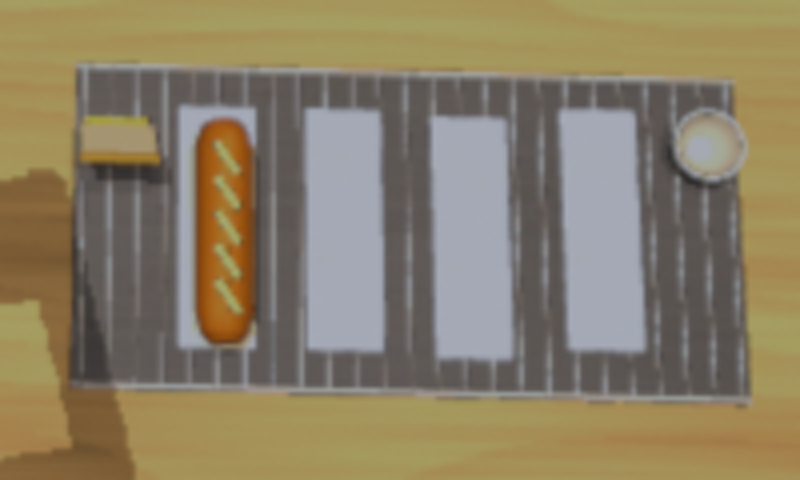

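View pics/s1.png

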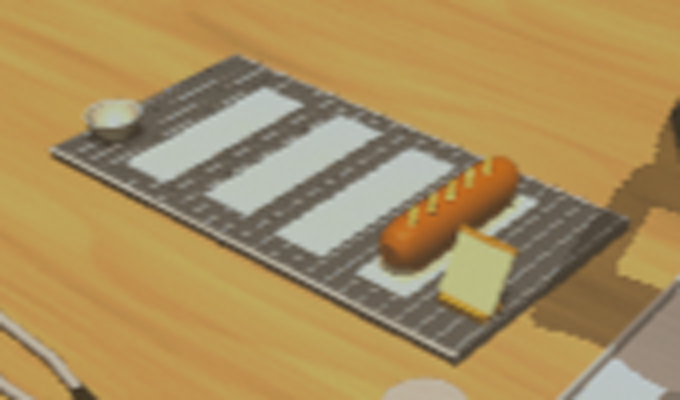

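The 150 loaf sits on its slip pointing true. Its centre is about 3 mm off across the slip and 5 mm off along it: in the crop the loaf is at (225,231) and the slip at (217,227), before parallax. I'll place the next loaf with a correction, then mend this one.

```bash
cat >> mv.py <<'E'
def rack():
    "loaf centre minus slip centre as the top camera sees it, mm"
    im=vision.get_image("top"); im0=dict(np.load("pics/top0.npz")); S=[r for r,z in slips(im0)]
    C,roi,h,s,v=masks(im); m=roi&(C[...,2]>.02)&(s>110)&(h<22)&(C[...,1]<0)
    for b in blobs(m,100,4000):
        r=rect(im,b,.031); k=min(S,key=lambda t:abs(t[1]-r[1]))
        if r[2]<165: print("rack",r,"d",r[:2]-k[:2],"da",r[4]-k[4])
    print(observe()["t"])
E
python3 - <<'E'
from mv import *
place(.5275,-.2042,.2)
pick(.5583,.3308,20.2); rack()
E
```

```text
hit True [ 0.5278 -0.2044  0.0362]
hit False
grip 0.4466672602279405 60.65134942531586 [0.5592 0.3312 0.0293]
rack [ 518.8587 -123.1101  147.7484   37.6323    0.028 ] d [-5.5211 -2.5792] da -0.10480986721813679
rack [ 522.9588 -204.5873  120.9293   37.0068    0.6438] d [-1.86    1.9392] da 0.23851042985916138
22.9583
```

```bash
cat >> mv.py <<'E'
def cen(im,b,zp): v,u=np.nonzero(b); return ray(im,np.stack([u,v],1).astype(float),zp)[:,:2].mean(0)*1000
def blobs2(im,kind):
    C,roi,h,s,v=masks(im)
    if kind=="slip": m=roi&(C[...,2]<.02)&(v>130)&(s<60)&(C[...,1]<-.08)&(C[...,1]>-.43); m=cv2.morphologyEx(m.astype(np.uint8),cv2.MORPH_OPEN,np.ones((3,3),np.uint8)); return [cen(im,b,.010) for b in blobs(m,500,3000)]
    m=(C[...,0]>.4)&(C[...,0]<.65)&(C[...,2]>.01)&(C[...,2]<.07)&(s>140)&(h<17)&(C[...,1]<0)
    return [cen(im,b,.031) for b in blobs(m,150,4000)]
def rack2():
    for n in("top","scene"):
        im=vision.get_image(n); S=blobs2(dict(np.load(f"pics/{n}0.npz")),"slip")
        for c in blobs2(im,"loaf"):
            k=min(S,key=lambda t:abs(t[1]-c[1])); print(n,"loaf",c,"slip",k,"d",c-k)
E
python3 - <<'E'
from mv import *
rack2()
for n in("top","scene"): print(n,np.array(blobs2(dict(np.load(f"pics/{n}0.npz")),"slip")))
E
```

```text
top loaf [ 516.4087 -121.7494] slip [ 523.649  -120.1706] d [-7.2403 -1.5788]
top loaf [ 520.6786 -203.7689] slip [ 522.3182 -206.6082] d [-1.6396  2.8394]Traceback (most recent call last):
  File "<stdin>", line 2, in <module>
  File "mv.py", line 41, in rack2
    k=min(S,key=lambda t:abs(t[1]-c[1])); print(n,"loaf",c,"slip",k,"d",c-k)
ValueError: min() iterable argument is empty
```

Run:
```python
from mv import *
place(.526,-.2932,0)
pick(.442,.161,9.5); rack()
place(.5345,-.382,0)
arm.movep([.45,.1,.25],best([.45,.1,.25],0)); rack()
im=vision.get_image("top"); cv2.imwrite("pics/t2.png",cv2.resize(im["frame"][170:290,310:510],None,fx=4,fy=4,interpolation=cv2.INTER_CUBIC))
```

```text
hit True [ 0.5263 -0.2934  0.0363]
hit False
grip 0.44752846200972496 60.02097845077515 [0.4427 0.1611 0.0291]
rack [ 518.8587 -123.1101  147.7484   37.6323    0.028 ] d [-5.5211 -2.5792] da -0.10480986721813679
rack [ 522.9584 -204.5543  120.9293   37.0729    0.6438] d [-1.8604  1.9722] da 0.23851042985916138
rack [ 520.5562 -294.0058   97.1195   37.6128   -1.6498] d [-0.5469 -0.9514] da -1.5370864868164062
31.8333
hit True [ 0.5347 -0.3823  0.0362]
rack [ 518.8587 -123.1188  147.7484   37.6497    0.028 ] d [-5.5211 -2.5879] da -0.10480986721813679
rack [ 522.9588 -204.5873  120.9293   37.0068    0.6438] d [-1.86    1.9392] da 0.23851042985916138
rack [ 520.5562 -294.0058   97.1195   37.6128   -1.6498] d [-0.5469 -0.9514] da -1.5370864868164062
rack [ 528.9573 -383.8928   68.4776   40.1752   -2.515 ] d [ 0.5876 -1.8707] da -2.4985885620117188
38.35
```

View pics/t2.png

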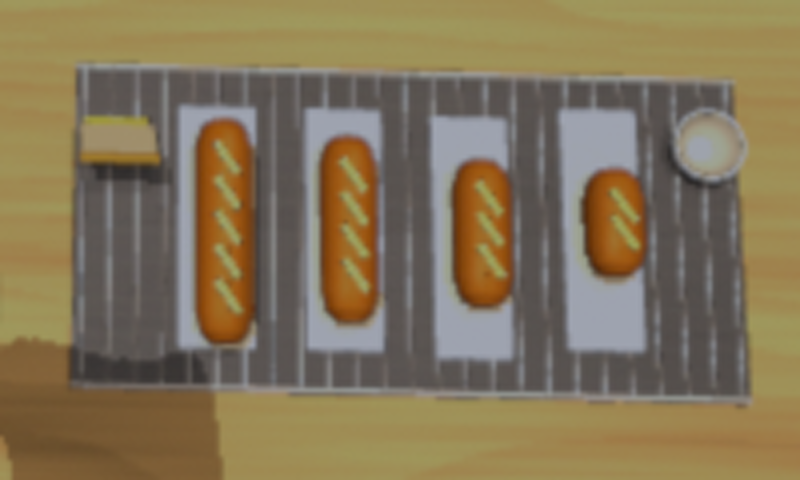

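The order is right, and all four loaves lie along their slips, with small centring errors. I'll check with the depth of the loaf crests in both views before mending.

```bash
cat >> mv.py <<'E'
def crest():
    for n in("top","scene"):
        im=vision.get_image(n); S=[r for r,z in slips(dict(np.load(f"pics/{n}0.npz")))]; C=cloud(im)
        C0=C.copy()
        for k in sorted(S,key=lambda r:-r[1]):
            c=C*1000-[k[0],k[1],0]; m=(abs(c[...,0])<85)&(abs(c[...,1])<30)&(c[...,2]>25)&(c[...,2]<60)
            if m.sum()<30: continue
            top=np.percentile(c[...,2][m],95); p=c[m&(c[...,2]>top-6)][:,:2]
            lo,hi=np.percentile(p,[2,98],axis=0); r=cv2.minAreaRect(p.astype(np.float32)); 
            a=np.degrees(np.arctan(np.polyfit(p[:,0],p[:,1],1)[0]))
            print(n,k[:2],"mid",(lo+hi)/2,"mean",p.mean(0),"size",hi-lo,"ang",a-k[4],"top",top)
    print(observe()["t"])
E
python3 - <<'E'
from mv import *
crest()
E
```

```text
top [ 524.3798 -120.5309] mid [-5.214 -1.654] mean [-5.8951 -1.2216] size [127.6821  24.0018] ang -0.123719788969261 top 51.83369029457912
top [ 524.8188 -206.5265] mid [-3.2821  1.4139] mean [-5.1411  1.6061] size [99.9442 22.1418] ang 0.10185655890864498 top 52.26816190988791
top [ 521.1031 -293.0544] mid [-0.0297 -0.3015] mean [ 0.8009 -0.5833] size [79.5956 27.0811] ang 1.482797652628383 top 51.75853001333572
top [ 528.3697 -382.0221] mid [ 1.2581 -0.7583] mean [ 0.7708 -0.3687] size [55.6603 24.5163] ang -1.994619752819411 top 51.590019825935144
scene [ 523.8201 -121.1683] mid [-0.9791  3.5002] mean [2.4992 4.7956] size [125.6266  27.0475] ang 0.002931078616247987 top 53.10943587647733
scene [ 524.6267 -208.7603] mid [3.2326 8.732 ] mean [7.37   9.3211] size [104.57    22.8196] ang -0.03817541407388583 top 52.94886282533383
scene [ 519.9369 -296.8854] mid [6.7105 8.1769] mean [7.3374 8.9171] size [80.5952 22.7568] ang -0.4702179703328999 top 52.80577670856909
scene [ 528.7783 -384.8203] mid [6.8316 8.9711] mean [7.3311 8.3791] size [53.6721 24.1235] ang -2.2374640100193623 top 52.731593127232195
38.5
```

Run:
```python
from mv import *
def mend(x,y,dx,dy,deg):
    pick(x,y,deg,zt=.036); 
    place(x+dx,y+dy,deg)
mend(.5278,-.2044,.0018,-.002,0.1)
mend(.5243,-.1209,.005,.0015,0)
arm.movep([.45,.1,.25],best([.45,.1,.25],0)); rack(); crest()
im=vision.get_image("top"); cv2.imwrite("pics/t3.png",cv2.resize(im["frame"][100:300,140:510],None,fx=2,fy=2,interpolation=cv2.INTER_CUBIC))
im=vision.get_image("scene"); cv2.imwrite("pics/s3.png",cv2.resize(im["frame"][120:260,190:390],None,fx=3.5,fy=3.5,interpolation=cv2.INTER_CUBIC))
```

```text
hit False
grip 0.450900647533573 60.56003898382187 [ 0.5286 -0.2048  0.0372]
hit True [ 0.5301 -0.2067  0.0372]
hit False
grip 0.4470464963820813 60.21571397781372 [ 0.5251 -0.1211  0.0372]
hit True [ 0.5298 -0.1196  0.0372]
rack [ 524.1608 -120.39    147.9526   37.2287   -0.3127] d [-0.2189  0.1408] da -0.44547440111637115
rack [ 523.0238 -208.5195  121.3763   37.5483   -0.8107] d [-1.795 -1.993] da -1.2160028219223022
rack [ 520.5562 -294.0058   97.1195   37.6128   -1.6498] d [-0.5469 -0.9514] da -1.5370864868164062
rack [ 528.9573 -383.8928   68.4776   40.1752   -2.515 ] d [ 0.5876 -1.8707] da -2.4985885620117188
52.5167
top [ 524.3798 -120.5309] mid [ 1.4158 -0.017 ] mean [-0.4744  0.0299] size [127.2735  25.6471] ang -0.1250895460246154 top 51.857796308114864
top [ 524.8188 -206.5265] mid [-0.9794 -0.6308] mean [-0.1761 -1.0081] size [102.4106  24.0561] ang -0.07051713053589825 top 51.918974101729795
top [ 521.1031 -293.0544] mid [-0.1175 -0.5813] mean [ 0.0443 -0.8235] size [76.248  24.1548] ang 0.3778555652087306 top 51.960387783498206
top [ 528.3697 -382.0221] mid [-0.2208  0.3502] mean [0.6516 0.0545] size [52.5777 26.2738] ang -0.23886274627629694 top 52.02242219858466
scene [ 523.8201 -121.1683] mid [5.6976 5.0736] mean [8.981  6.1124] size [128.2739  24.8763] ang -0.38694602726781785 top 53.04957129160731
scene [ 524.6267 -208.7603] mid [3.3334 6.9961] mean [6.5916 7.2613] size [105.4037  23.0714] ang -0.5879192713241918 top 53.10431326302714
scene [ 519.9369 -296.8854] mid [5.5028 8.1519] mean [7.1446 8.7405] size [81.3581 20.809 ] ang -0.5638950175031011 top 52.787012609395134
scene [ 528.7783 -384.8203] mid [4.4039 7.4243] mean [7.2191 7.9032] size [53.4361 23.7473] ang -1.1912975085346174 top 52.99784280189049
52.6167
```

View pics/t3.png

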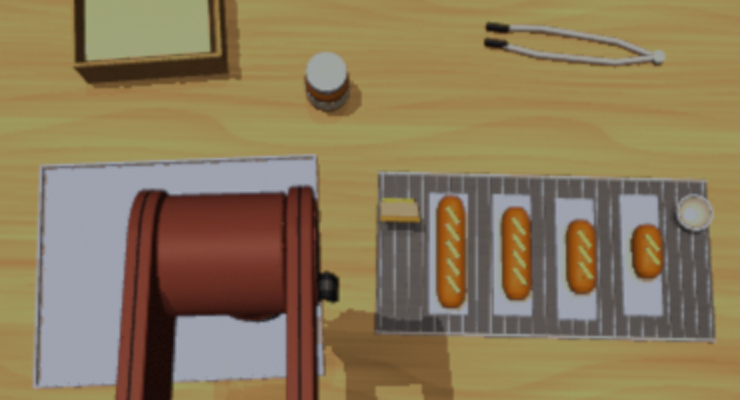

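View pics/s3.png

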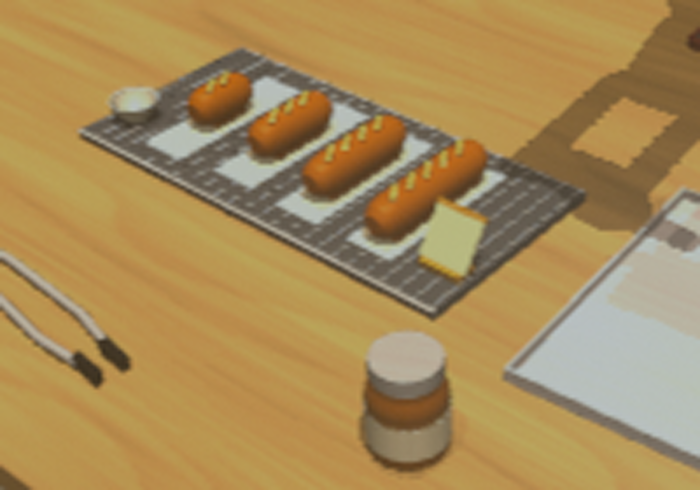

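All four loaves lie right way up on their slips in descending length from the card, within about 2 mm of centre. The jar is untouched and the arm is clear.

```bash
python3 -c "
from cell import arm, vision, effector, observe
print(arm.job_done())"
```

```text
the job is handed in; nothing more can be done
None
```

The job is handed in: the four loaves lie right way up in order of length from price card to dish, each within about 2 mm of its slip's centre by the top camera, with the jam jar not moved and about 53 s of the 109 s used.

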